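# Put the milling-tool holders back in their own pots

### The arm

A 7-joint arm with a two-finger parallel gripper is mounted at the origin on a cart in front of the work surface, level with it; the furniture and walls round the work are solid. World frame = base frame: x ahead of the robot, y to its left, z up, the work surface at z = 0. Lengths are in mm, angles in rad, forces in N, time in s.
With the tool pointing down it reaches from about 400 to 925 mm from the base axis. Payload 4.1 kg.
Tool frame: the origin (TCP) lies where the fingers leave the gripper's body, on its centre line; the fingertips stand 73 mm ahead of it and the grasp point (between the pads) lies 54 mm ahead of it (robot.grasp_offset is the distance from the TCP to the grasp point, in mm); z points along the fingers, y is the direction in which the jaws open and shut (so a half turn about z gives the same grasp; the last joint's range is limited). The gripper opens to 85 mm and grips with 20 to 120 N. Pads are 22 mm wide; open, the fingers measure 114 mm over their backs; the gripper's body (76 mm by 85 mm) begins 54 mm behind the grasp point. The pads swing forward as they close: fully open they stand 13 mm farther back than shut.
Start: joints at [1.058, 0.398, 0.045, 1.537, -0.019, 1.207, -0.051], TCP at [261.396, -595.151, 303.947] pointing down, gripper open.
Joint ranges: [-2.82, 2.82], [-0.49, 2.23], [-1.37, 1.46], [0, 2.46], [-1.36, 4.5], [0.23, 2], [-2.94, 2.94]. Speed limits (rad/s): [2.57, 2.57, 3.14, 3.14, 3.14, 3.14, 3.14].

### API

Orientations are given as a unit quaternion [w, x, y, z].
In Python, from bench import robot gives the robot as it stands.
- The arm moves only by the tool step_arm, never from a script. Its argument "deltas" is a list of rows, each a list of 7 numbers: the turn, a rotation vector about the tool's x, y, z in degrees, then the shift along the tool's x, y, z in m, then the closure, from 0 (fully open) to 1 (shut). In form: [[rx, ry, rz, dx, dy, dz, jaw], ...]. A call has 1 to 20 rows; each row shifts and turns the commanded pose from where the row before left it, along the tool's axes as they then stand; what a row does not reach is not made up. A row lasts 1/8 s, in which the tool goes at most 62.5 mm and 10.7 degrees, less where a joint would pass 70% of its speed; a pose out of reach is approached as far as the arm can. A call with a gripper value outside its range is refused whole. The fingers move at their own pace and stop on an object; "squeeze" is the grip in N (left out, the last holds). Time passes only in rows, so rows that do not move let the fingers close. It gives the time, the measured TCP pose, the force and the opening at its end, in the units of the state.
- robot.observe(): the state, without advancing time (a new reading comes with each control period).
- robot.capture(name): name is "side" or "top"; returns the picture (400x640x3 uint8, blue, green, red); there is no depth.
- robot.camera_model(name): a dict with "fx", "fy", "cx", "cy" (pixels), "origin" and "orientation" of the camera in the world. Camera axes: x right, y down, z forward; pixel columns grow to the right and rows downward; lengths in mm; the calibration is good to about 2 mm. A picture is of the moment at which its call begins. camera_model takes no time and is no camera call.
- robot.finish_job(): hands the job in, once; it reports no verdict.
The state is a dict: "clock": time; "joint_pos": joint angles; "qvel": joint speeds; "effort": joint torques, N m; "position": TCP position; "eef_rot": TCP orientation; "ft_force": force on the tool from outside, world axes, zero at the start; "moment": the same for the moment, N m; "width": finger opening in mm.
Only numpy, scipy, OpenCV 4.12 (cv2) and the standard library are available. Lean on these libraries where they do the work, as an engineer would, in place of code of your own. Each camera call takes 0.05 s, during which the arm holds its last target. There are 200 camera calls.

### The job

The four milling-tool holders in the bench rack have been put back in each other's pots. Move each one into the pot of the same colour as the ring on its nut, seated fully down on the pot, using the empty black pot for parking while you swap them and leaving it empty at the end. Keep the holders upright, lower them in rather than dropping them, and do not knock the spray can.

Things in the scene. Friction and masses are not known exactly. Their poses are not given: they have to be found in the camera images.
- red_holder: Steel tool holder with red ring on its nut and a dark 25 mm milling cutter. Origin: centre of flange underside, which sits on a pot; z up. Flange dia 46 mm, z 0 to 18; nut dia 42, z 22 to 50 (grip here, fingertips at z 25 or higher); cutter to z 76; below: cone dia 31 at z 0 to dia 17 at z -48, then stud dia 12 to z -62. About 0.5 kg, round, cannot stand on a flat surface.
- yellow_holder: Steel tool holder with yellow ring on its nut and a brass-coloured 16 mm end mill. Origin: centre of flange underside, which sits on a pot; z up. Flange dia 46 mm, z 0 to 18; nut dia 42, z 22 to 50 (grip here, fingertips at z 25 or higher); cutter to z 76; below: cone dia 31 at z 0 to dia 17 at z -48, then stud dia 12 to z -62. About 0.5 kg, round, cannot stand on a flat surface.
- green_holder: Steel tool holder with green ring on its nut and a pointed 21 mm countersink. Origin: centre of flange underside, which sits on a pot; z up. Flange dia 46 mm, z 0 to 18; nut dia 42, z 22 to 50 (grip here, fingertips at z 25 or higher); cutter to z 76; below: cone dia 31 at z 0 to dia 17 at z -48, then stud dia 12 to z -62. About 0.5 kg, round, cannot stand on a flat surface.
- blue_holder: Steel tool holder with blue ring on its nut and a thin 9 mm drill. Origin: centre of flange underside, which sits on a pot; z up. Flange dia 46 mm, z 0 to 18; nut dia 42, z 22 to 50 (grip here, fingertips at z 25 or higher); cutter to z 76; below: cone dia 31 at z 0 to dia 17 at z -48, then stud dia 12 to z -62. About 0.5 kg, round, cannot stand on a flat surface.
- red_pot: Red plastic pot fixed in the grey rack: 54 mm square, round through-hole 34 mm; home of the red-ringed holder. Origin: centre of its top face (72 mm above the desk), where the holder's flange rests; y along the rack, x across (close fingers along x). Five pots in any order, two staggered rows: three in front 90 mm apart, two 56 mm behind facing the gaps. Starts holding another colour.
- yellow_pot: Yellow plastic pot fixed in the grey rack: 54 mm square, round through-hole 34 mm; home of the yellow-ringed holder. Origin: centre of its top face (72 mm above the desk), where the holder's flange rests; y along the rack, x across (close fingers along x). Five pots in any order, two staggered rows: three in front 90 mm apart, two 56 mm behind facing the gaps. Starts holding another colour.
- green_pot: Green plastic pot fixed in the grey rack: 54 mm square, round through-hole 34 mm; home of the green-ringed holder. Origin: centre of its top face (72 mm above the desk), where the holder's flange rests; y along the rack, x across (close fingers along x). Five pots in any order, two staggered rows: three in front 90 mm apart, two 56 mm behind facing the gaps. Starts holding another colour.
- blue_pot: Blue plastic pot fixed in the grey rack: 54 mm square, round through-hole 34 mm; home of the blue-ringed holder. Origin: centre of its top face (72 mm above the desk), where the holder's flange rests; y along the rack, x across (close fingers along x). Five pots in any order, two staggered rows: three in front 90 mm apart, two 56 mm behind facing the gaps. Starts holding another colour.
- spare_pot: Black plastic pot, same shape, origin and axes as the coloured ones, in the same rack: belongs to no holder, empty at the start, free for parking one holder at a time; must be empty at the end.
- spray_can: Aerosol can, red, yellow and white, 56 mm across, 204 mm tall, standing behind the right-hand end of the rack. Origin: centre of its underside. Not to be knocked or shifted.

How it is judged:
By the outcome, as a careful person would: the job done as asked, in the order asked, and still so for the second after the job is handed in, with the robot touching nothing.
It also fails if it takes over 112 s, if anything falls off the work surface, if the arm or the gripper's body presses on something with over 40 N, if the wrist force passes 120 N, or if a joint passes its speed limit or range.

## Working session

There is one attempt and no reset: what is moved stays moved. The work goes in short steps, Python scripts to look and compute and a tool call to move; the robot and the scene stay as the last step left them, time stands still between calls to the robot, and variables do not carry over. Pictures are saved under pics/ and viewed, about 12 in all and at most 16, crops included, and the job is handed in when it is done.

Besides the shell and the picture viewer there is one more tool, called by a JSON object that holds its "op" and its "data", one argument or row to a line. step_arm: Moves the arm, as the interface text tells. Its arguments: {"type":"object","properties":{"deltas":{"type":"array"},"squeeze":{"type":"number"}},"required":["deltas"]}

```bash
ls; mkdir -p pics; python3 - <<'E'
from bench import robot
import cv2
print(robot.observe())
for n in("side","top"):
    cv2.imwrite(f"pics/{n}0.png",robot.capture(n)); print(robot.camera_model(n))
E
```

```text
pics
{'clock': 0.0, 'joint_pos': array([ 1.05798236,  0.39920629,  0.04501754,  1.53789563, -0.01869882,
        1.20692545, -0.05065975]), 'qvel': array([-2.86548114e-04, -1.27961894e-03,  1.91768532e-03,  2.02007347e-03,
       -2.90413047e-05,  1.02294331e-03,  1.87318018e-04]), 'effort': array([ 3.82379421e-04, -4.75132155e+01,  1.36444643e+00, -2.54217696e+01,
        1.14252430e-02,  9.58716846e-03,  1.48121967e-05]), 'position': array([ 261.20053471, -594.65646671,  302.84681978]), 'eef_rot': array([-9.69334795e-04,  9.78653297e-01,  2.05515717e-01, -2.71844502e-04]), 'ft_force': array([-0.90704632, -0.70760451, -0.07228024]), 'moment': array([-0.04767112,  0.0192609 ,  0.00510413]), 'width': 85.33744389955302}
{'fx': 409.81780914608356, 'fy': 409.81780914608356, 'cx': 315.3743300889662, 'cy': 192.12636304670622, 'origin': array([ 552.59228628, -623.16758657,  463.43864441]), 'orientation': array([-0.51982046,  0.85426468,  0.00249152, -0.0035143 ])}
{'fx': 475.6842827292772, 'fy': 475.6842827292772, 'cx': 318.34148312108147, 'cy': 200.5156133835999, 'origin': array([484.66963408, 139.82369024, 936.01342396]), 'orientation': array([-0.02919073,  0.71046665, -0.70267428,  0.02517734])}
```

View pics/top0.png

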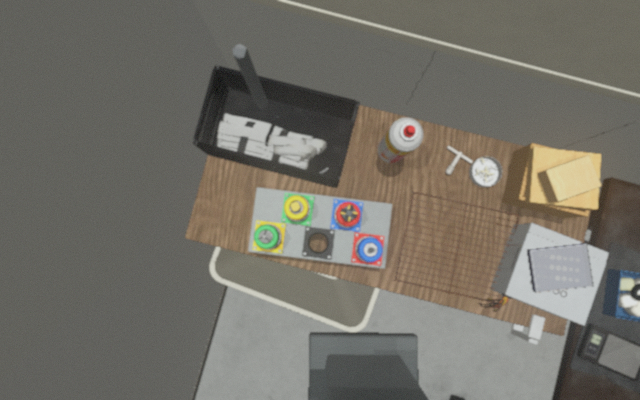

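View pics/side0.png

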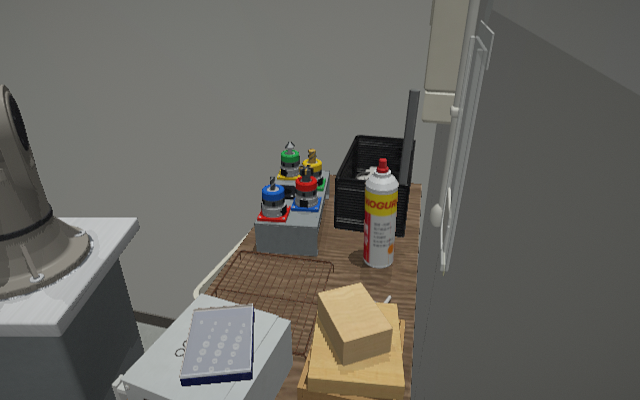

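Top picture: up is +x and left is +y. Front row: yellow pot with the green holder (267,237), spare (319,243), red pot with the blue holder (369,249). Back row: green pot with the yellow holder (297,209), blue pot with the red holder (347,214). The can is at (405,135). The side view agrees. Next is an enlarged crop.

```bash
cat > h.py <<'E'
import numpy as np,cv2
from scipy.spatial.transform import Rotation as R
from bench import robot
def rot(q): return R.from_quat(q,scalar_first=True)
def ray(n,u,v,z):
    m=robot.camera_model(n); d=rot(m['orientation']).apply([(u-m['cx'])/m['fx'],(v-m['cy'])/m['fy'],1])
    o=m['origin']; return o+d*(z-o[2])/d[2]
def proj(n,p):
    m=robot.camera_model(n); c=rot(m['orientation']).inv().apply(np.array(p)-m['origin'])
    return np.array([m['fx']*c[...,0]/c[...,2]+m['cx'],m['fy']*c[...,1]/c[...,2]+m['cy']]).T
def crop(img,x0,x1,y0,y1,k,f): cv2.imwrite(f,cv2.resize(img[y0:y1,x0:x1],None,fx=k,fy=k,interpolation=cv2.INTER_CUBIC))
E
python3 - <<'E'
from h import *
crop(cv2.imread('pics/top0.png'),240,400,180,280,5,'pics/c1.png')
for n,u,v,z in [("sp",319,243,72),("g",267,237,148),("b",369,249,148),("y",297,209,148),("r",347,214,148),("can",409,130,204)]: print(n,ray('top',u,v,z).round(1))
E
```

```text
sp [474.1 143.   72. ]
g [484.  228.8 148. ]
b [466.2  60.3 148. ]
y [530.9 179.9 148. ]
r [523.5  96.9 148. ]
can [652.9   4.1 204. ]
```

View pics/c1.png

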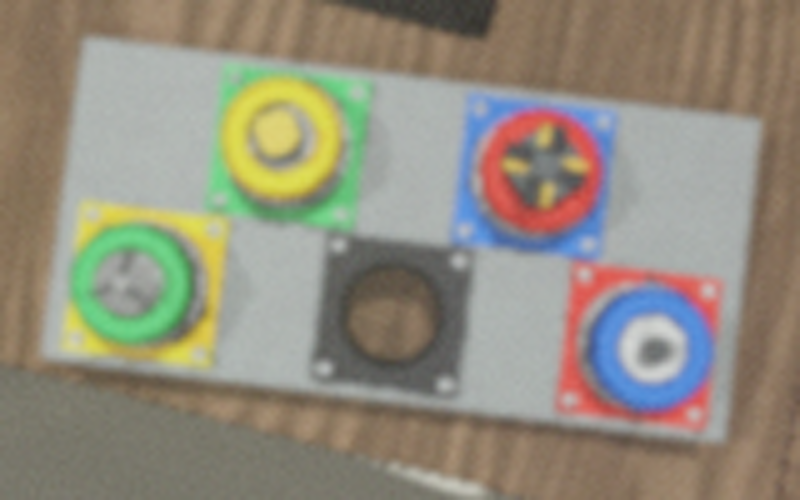

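```bash
cat >> h.py <<'E'
def fit(P,z,n='top',k=5,x0=240,y0=180):
    names=['yellow','spare','red','green','blue']
    loc=np.array([[0,90],[0,0],[0,-90],[56,45],[56,-45]],float)
    W=np.array([ray(n,x0+(u+.5)/k-.5,y0+(v+.5)/k-.5,z)[:2] for u,v in P])
    ok=np.array([p[0]>0 for p in P]); L=loc[ok]; w=W[ok]
    r,_=R.align_vectors(np.c_[w-w.mean(0),0*w[:,0]],np.c_[L-L.mean(0),0*L[:,0]])
    M=r.as_matrix()[:2,:2]; F=(loc-L.mean(0))@M.T+w.mean(0)
    print('yaw deg',np.degrees(np.arctan2(M[1,0],M[0,0])))
    for i in range(5): print(names[i],F[i].round(1),(W[i]-F[i]).round(1) if ok[i] else '-')
E
python3 - <<'E'
from h import *
fit([(146,283),(394,314),(639,346),(290,147),(534,176)],72)
fit([(131,284),(-1,0),(650,348),(282,140),(542,173)],122)
s=robot.observe(); M=rot(s['eef_rot']).as_matrix(); print(M.round(3), s['position'])
E
```

```text
yaw deg -6.520397200937132
yellow [485.2 234. ] [0.2 0.1]
spare [475.  144.6] [ 0.2 -0.5]
red [464.8  55.2] [-0.1  0.3]
green [535.8 183. ] [-0.4 -0.3]
blue [525.5  93.5] [0.2 0.3]
yaw deg -6.509110725682771
yellow [484.7 234.4] [ 0.2 -0.6]
spare [474.5 145. ] -
red [464.3  55.5] [0.9 1.1]
green [535.3 183.3] [-0.5 -0.4]
blue [525.1  93.9] [-0.6 -0.1]
[[ 0.916  0.402 -0.001]
 [ 0.402 -0.916  0.002]
 [-0.    -0.002 -1.   ]] [ 261.23016723 -594.72661835  302.97972849]
```

The rack fit is good: residuals are 1 mm or less and yaw is -6.5°. I'll turn the tool so the jaws close along rack x, then swing round to the rack.

{"op": "step_arm", "data": {
  "deltas": [
    [0, 0, -9.97, 0, 0, 0, 0],
    [0, 0, -9.97, 0, 0, 0, 0],
    [0, 0, -9.97, 0, 0, 0, 0],
    [0, 0, -9.97, 0, 0, 0, 0],
    [0, 0, -9.97, 0, 0, 0, 0],
    [0, 0, -9.97, 0, 0, 0, 0],
    [0, 0, 0, 0.04, 0.0165, -0.002, 0],
    [0, 0, 0, 0.04, 0.0165, -0.002, 0],
    [0, 0, 0, 0.04, 0.0165, -0.002, 0],
    [0, 0, 0, 0.04, 0.0165, -0.002, 0],
    [0, 0, 0, 0.04, 0.0165, -0.002, 0],
    [0, 0, 0, 0.04, 0.0165, -0.002, 0],
    [0, 0, 0, 0.04, 0.0165, -0.002, 0],
    [0, 0, 0, 0.04, 0.0165, -0.002, 0],
    [0, 0, 0, 0.04, 0.0165, -0.002, 0]
  ],
  "squeeze": 60
}}

```text
clock: 1.98
position: [449.8, -252.8, 321.6]
eef_rot: [-0.0, 0.746, 0.666, -0.0]
ft_force: [0.8, -0.1, -0.6]
width: 85.5
```

```bash
cat >> h.py <<'E'
POT=dict(yellow=(485.2,234),spare=(475,144.6),red=(464.8,55.2),green=(535.8,183),blue=(525.5,93.5))
def goal(p,z,q=(0,0)):
    s=robot.observe(); Rm=rot(s['eef_rot']); a=np.radians(-6.52)
    y=np.array([np.cos(a),np.sin(a),0]); zz=np.array([0,0,-1.]); G=np.c_[np.cross(y,zz),y,zz]
    t=POT[p] if isinstance(p,str) else p
    d=np.array([t[0]+q[0],t[1]+q[1],z])-s['position']
    print('t',round(s['clock'],2),'pos',s['position'].round(1),'rotvec',np.degrees((Rm.inv()*R.from_matrix(G)).as_rotvec()).round(2),'tool shift mm',(G.T@d).round(1),'F',s['ft_force'].round(1),'w',round(s['width'],1))
E
python3 -c "
from h import *
goal('yellow',310)"
```

```text
t 1.98 pos [ 449.8 -252.8  321.6] rotvec [-0.03 -0.    0.05] tool shift mm [487.7 -20.1  11.6] F [ 0.8 -0.1 -0.6] w 85.5
```

{"op": "step_arm", "data": {
  "deltas": [
    [0, 0, 0, 0.04, -0.0017, 0, 0],
    [0, 0, 0, 0.04, -0.0017, 0, 0],
    [0, 0, 0, 0.04, -0.0017, 0, 0],
    [0, 0, 0, 0.04, -0.0017, 0, 0],
    [0, 0, 0, 0.04, -0.0017, 0, 0],
    [0, 0, 0, 0.04, -0.0017, 0, 0],
    [0, 0, 0, 0.04, -0.0017, 0, 0],
    [0, 0, 0, 0.04, -0.0017, 0, 0],
    [0, 0, 0, 0.04, -0.0017, 0, 0],
    [0, 0, 0, 0.04, -0.0017, 0, 0],
    [0, 0, 0, 0.04, -0.0017, 0.01, 0],
    [0, 0, 0, 0.04, -0.0017, 0.02, 0],
    [0, 0, 0, 0.0077, 0, 0.02, 0],
    [0, 0, 0, 0, 0, 0.02, 0]
  ]
}}

```text
clock: 3.72
position: [483.8, 232.8, 250.5]
eef_rot: [-0.0, 0.745, 0.667, -0.001]
ft_force: [0.0, -0.6, -0.8]
width: 85.3
```

```bash
python3 -c "
from h import *
goal('yellow',170)
crop(robot.capture('side'),200,400,50,270,2.7,'pics/s1.png')"
```

```text
t 3.73 pos [483.8 232.8 250.5] rotvec [-0.05  0.05  0.12] tool shift mm [ 1.4  1.2 80.5] F [ 0.  -0.6 -0.8] w 85.3
```

View pics/s1.png

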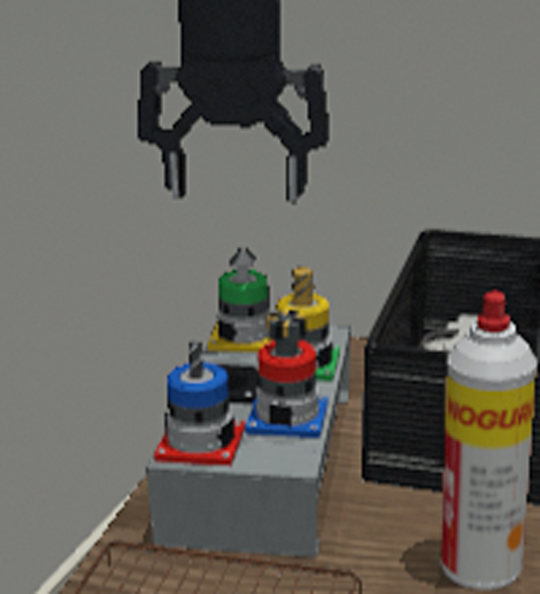

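The gripper stands over the green holder. Fingertips are at crop (175,192) and (293,198), and the holder axis is near (243,290). I'll check that offset against the projection.

```bash
python3 -c "
from h import *
a=lambda p:((proj('side',p)-[200,50])*2.7).round(1)
s=robot.observe()['position']
print('tips mid expected',a(s-[0,0,65]),'ring expected',a([485.2,234,122]),'tip',a([485.2,234,148]), 'blue ring',a([464.8,55.2,122]),'red ring',a([525.5,93.5,122]),'yellow',a([535.8,183,122]))"
```

```text
tips mid expected [234.  205.1] ring expected [239.9 274.5] tip [238.9 244.9] blue ring [193.2 371.3] red ring [283.3 347.3] yellow [299.8 298.5]
```

In the side view all four rings stand about 3 mm farther in +x than the top-camera fit, while the gripper itself matches. I'll shift x by +2.5 mm and descend.

{"op": "step_arm", "data": {
  "deltas": [
    [0, 0, 0, 0.0012, 0.0036, 0.02, 0],
    [0, 0, 0, 0, 0, 0.02, 0],
    [0, 0, 0, 0, 0, 0.02, 0],
    [0, 0, 0, 0, 0, 0.02, 0],
    [0, 0, 0, 0, 0, 0, 0],
    [0, 0, 0, 0, 0, 0, 0.3],
    [0, 0, 0, 0, 0, 0, 0.45],
    [0, 0, 0, 0, 0, 0, 0.45],
    [0, 0, 0, 0, 0, 0, 0.45]
  ],
  "squeeze": 40
}}

```text
clock: 4.9
position: [488.0, 233.5, 172.2]
eef_rot: [0.0, 0.746, 0.666, 0.0]
ft_force: [0.6, 0.3, 0.2]
width: 47.1
```

```bash
python3 -c "
from h import *
goal('yellow',170,(2.5,0))
im=np.hstack([robot.capture('top')[180:280,240:400],robot.capture('side')[100:200,240:400]])
crop(im,0,320,0,100,2.5,'pics/s2.png')"
```

```text
t 4.9 pos [488.  233.5 172.2] rotvec [ 0.04 -0.01  0.05] tool shift mm [ 0.4 -0.4  2.2] F [0.6 0.3 0.2] w 47.1
```

View pics/s2.png

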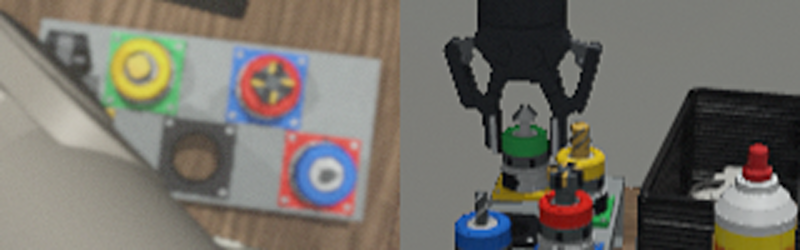

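The fingers straddle the green nut symmetrically, inner edges near crop 500 and 553 about a holder centre of 525. Opening is 47 mm, so no contact yet. Closing.

{"op": "step_arm", "data": {
  "deltas": [
    [0, 0, 0, 0, 0, 0, 0.5],
    [0, 0, 0, 0, 0, 0, 0.55],
    [0, 0, 0, 0, 0, 0, 0.7],
    [0, 0, 0, 0, 0, 0, 0.7],
    [0, 0, 0, 0, 0, 0, 0.7]
  ],
  "squeeze": 60
}}

```text
clock: 5.62
position: [486.8, 233.8, 172.2]
eef_rot: [-0.0, 0.746, 0.666, -0.001]
ft_force: [-4.3, -0.1, 6.0]
width: 39.9
```

```bash
python3 -c "
from h import *
goal('yellow',170,(2.5,0))"
```

```text
t 5.62 pos [486.8 233.8 172.2] rotvec [-0.11  0.07  0.07] tool shift mm [0.4 0.9 2.2] F [-4.3 -0.1  6. ] w 39.9
```

{"op": "step_arm", "data": {
  "deltas": [
    [0, 0, 0, 0, -0.001, -0.005, 0.7],
    [0, 0, 0, 0, 0, -0.015, 0.7],
    [0, 0, 0, 0, 0, -0.025, 0.7],
    [0, 0, 0, 0, 0, -0.03, 0.7],
    [0, 0, 0, 0, 0, -0.03, 0.7],
    [0, 0, 0, 0, 0, -0.025, 0.7],
    [0, 0, 0, 0, 0, -0.015, 0.7],
    [0, 0, 0, 0, 0, -0.005, 0.7],
    [0, 0, 0, 0, 0, 0, 0.7]
  ]
}}

```text
clock: 6.75
position: [486.7, 233.4, 321.4]
eef_rot: [-0.0, 0.746, 0.666, -0.0]
ft_force: [-0.3, -0.4, -6.8]
width: 40.4
```

```bash
python3 -c "
from h import *
goal('spare',172,(1.6,0))
im=np.hstack([robot.capture('top')[180:280,240:400],robot.capture('side')[60:160,240:400]])
crop(im,0,320,0,100,2.5,'pics/s3.png')"
```

```text
t 6.75 pos [486.7 233.4 321.4] rotvec [-0.04  0.04  0.05] tool shift mm [-8.930e+01  1.000e-01  1.494e+02] F [-0.3 -0.4 -6.8] w 40.4
```

View pics/s3.png

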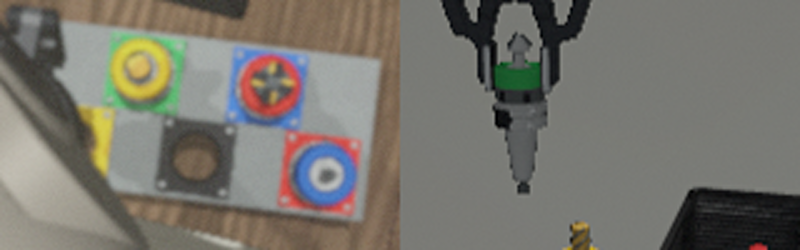

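The green holder hangs upright in the jaws, weight reads about 6 N, and the yellow pot is empty. On to the spare pot.

{"op": "step_arm", "data": {
  "deltas": [
    [0, 0, 0, -0.015, 0, 0, 0.7],
    [0, 0, 0, -0.03, 0, 0, 0.7],
    [0, 0, 0, -0.03, 0, 0, 0.7],
    [0, 0, 0, -0.0145, 0, 0, 0.7],
    [0, 0, 0, 0, 0, 0.01, 0.7],
    [0, 0, 0, 0, 0, 0.025, 0.7],
    [0, 0, 0, 0, 0, 0.03, 0.7],
    [0, 0, 0, 0, 0, 0.025, 0.7],
    [0, 0, 0, 0, 0, 0.02, 0.7],
    [0, 0, 0, 0, 0, 0.015, 0.7],
    [0, 0, 0, 0, 0, 0.005, 0.7],
    [0, 0, 0, 0, 0, 0, 0.7]
  ]
}}

```text
clock: 8.35
position: [476.9, 145.1, 191.9]
eef_rot: [-0.0, 0.746, 0.666, 0.0]
ft_force: [0.2, -0.6, -6.2]
width: 40.0
```

```bash
python3 -c "
from h import *
goal('spare',172,(1.6,0))"
```

```text
t 8.35 pos [476.9 145.1 191.9] rotvec [ 0.   -0.02  0.08] tool shift mm [-0.6 -0.3 19.9] F [ 0.2 -0.6 -6.2] w 40.0
```

{"op": "step_arm", "data": {
  "deltas": [
    [0, 0, 0, -0.0004, -0.0003, 0.008, 0.7],
    [0, 0, 0, 0, 0, 0.005, 0.7],
    [0, 0, 0, 0, 0, 0.003, 0.7],
    [0, 0, 0, 0, 0, 0.002, 0.7],
    [0, 0, 0, 0, 0, 0.001, 0.7],
    [0, 0, 0, 0, 0, 0, 0.7]
  ]
}}

```text
clock: 9.1
position: [476.5, 144.4, 172.9]
eef_rot: [0.0, 0.746, 0.666, 0.0]
ft_force: [-0.1, 0.1, -5.1]
width: 40.2
```

```bash
python3 -c "
from h import *
goal('spare',172,(1.6,0))"
```

```text
t 9.1 pos [476.5 144.4 172.9] rotvec [0.01 0.   0.06] tool shift mm [0.3 0.1 0.9] F [-0.1  0.1 -5.1] w 40.2
```

{"op": "step_arm", "data": {
  "deltas": [
    [0, 0, 0, 0, 0, 0.001, 0.7],
    [0, 0, 0, 0, 0, 0.0005, 0.7],
    [0, 0, 0, 0, 0, 0, 0.7]
  ]
}}

```text
clock: 9.48
position: [476.7, 144.5, 172.2]
eef_rot: [0.0, 0.746, 0.666, 0.0]
ft_force: [-2.8, -1.2, 5.5]
width: 39.7
```

```bash
python3 -c "
from h import *
goal('spare',172,(1.6,0))"
```

```text
t 9.47 pos [476.7 144.5 172.2] rotvec [0.04 0.02 0.05] tool shift mm [ 0.1 -0.1  0.2] F [-2.8 -1.2  5.5] w 39.7
```

{"op": "step_arm", "data": {
  "deltas": [
    [0, 0, 0, 0, 0, 0, 0.5],
    [0, 0, 0, 0, 0, 0, 0.3],
    [0, 0, 0, 0, 0, 0, 0.15],
    [0, 0, 0, 0, 0, 0, 0.15],
    [0, 0, 0, 0, 0, -0.015, 0.15],
    [0, 0, 0, 0, 0, -0.03, 0.15],
    [0, 0, 0, 0, 0, -0.03, 0.15],
    [0, 0, 0, 0, 0, -0.01, 0.15],
    [0, 0, 0, 0.0115, 0.014, 0, 0.15],
    [0, 0, 0, 0.0225, 0.028, 0, 0.15],
    [0, 0, 0, 0.011, 0.014, 0, 0.15],
    [0, 0, 0, 0, 0, 0, 0.15]
  ]
}}

```text
clock: 10.98
position: [537.4, 183.3, 255.8]
eef_rot: [-0.001, 0.746, 0.666, -0.0]
ft_force: [-0.5, -0.1, 0.4]
width: 72.1
```

```bash
python3 -c "
from h import *
goal('green',172,(1.6,0))
im=np.hstack([robot.capture('top')[180:280,240:400],robot.capture('side')[100:200,240:400]])
crop(im,0,320,0,100,2.5,'pics/s4.png')"
```

```text
t 10.97 pos [537.4 183.3 255.8] rotvec [-0.07 -0.03  0.1 ] tool shift mm [-0.3  0.  83.8] F [-0.5 -0.1  0.4] w 72.1
```

View pics/s4.png

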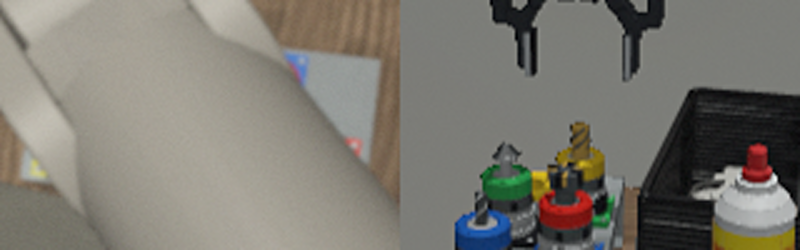

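The green holder is seated upright in the spare pot, ring at about (508,180). The gripper is centred over the yellow holder, fingers at 527 and 630 about a mid of 579, with the cutter at 580. Descend and grip.

{"op": "step_arm", "data": {
  "deltas": [
    [0, 0, 0, 0, 0, 0.02, 0.15],
    [0, 0, 0, 0, 0, 0.03, 0.15],
    [0, 0, 0, 0, 0, 0.02, 0.15],
    [0, 0, 0, 0, 0, 0.0135, 0.15],
    [0, 0, 0, 0, 0, 0, 0.3],
    [0, 0, 0, 0, 0, 0, 0.45],
    [0, 0, 0, 0, 0, 0, 0.55],
    [0, 0, 0, 0, 0, 0, 0.7],
    [0, 0, 0, 0, 0, 0, 0.7],
    [0, 0, 0, 0, 0, 0, 0.7],
    [0, 0, 0, 0, 0, 0, 0.7]
  ]
}}

```text
clock: 12.45
position: [537.4, 183.2, 174.2]
eef_rot: [0.0, 0.746, 0.666, 0.001]
ft_force: [-2.5, -0.4, 5.7]
width: 40.1
```

```bash
python3 -c "
from h import *
goal('green',172,(1.6,0))"
```

```text
t 12.45 pos [537.4 183.2 174.2] rotvec [ 0.07 -0.02  0.05] tool shift mm [-0.2 -0.   2.2] F [-2.5 -0.4  5.7] w 40.1
```

{"op": "step_arm", "data": {
  "deltas": [
    [0, 0, 0, 0, 0, -0.005, 0.7],
    [0, 0, 0, 0, 0, -0.015, 0.7],
    [0, 0, 0, 0, 0, -0.025, 0.7],
    [0, 0, 0, 0, 0, -0.03, 0.7],
    [0, 0, 0, 0, 0, -0.03, 0.7],
    [0, 0, 0, 0, 0, -0.025, 0.7],
    [0, 0, 0, 0, 0, -0.015, 0.7],
    [0, 0, 0, 0, 0, -0.005, 0.7],
    [0, 0, 0, 0.0075, -0.009, 0, 0.7],
    [0, 0, 0, 0.015, -0.019, 0, 0.7],
    [0, 0, 0, 0.015, -0.019, 0, 0.7],
    [0, 0, 0, 0.0075, -0.009, 0, 0.7],
    [0, 0, 0, 0, 0, 0.01, 0.7],
    [0, 0, 0, 0, 0, 0.025, 0.7],
    [0, 0, 0, 0, 0, 0.03, 0.7],
    [0, 0, 0, 0, 0, 0.025, 0.7],
    [0, 0, 0, 0, 0, 0.02, 0.7],
    [0, 0, 0, 0, 0, 0.015, 0.7],
    [0, 0, 0, 0, 0, 0.005, 0.7],
    [0, 0, 0, 0, 0, 0, 0.7]
  ]
}}

```text
clock: 14.95
position: [486.8, 233.9, 193.0]
eef_rot: [0.0, 0.746, 0.666, 0.0]
ft_force: [-0.1, 0.2, -2.9]
width: 39.8
```

```bash
python3 -c "
from h import *
goal('yellow',174.2,(1.6,0))"
```

```text
t 14.95 pos [486.8 233.9 193. ] rotvec [ 0.02 -0.01  0.06] tool shift mm [ 0.1 -0.1 18.8] F [-0.1  0.2 -2.9] w 39.8
```

{"op": "step_arm", "data": {
  "deltas": [
    [0, 0, 0, 0, 0, 0.007, 0.7],
    [0, 0, 0, 0, 0, 0.005, 0.7],
    [0, 0, 0, 0, 0, 0.003, 0.7],
    [0, 0, 0, 0, 0, 0.002, 0.7],
    [0, 0, 0, 0, 0, 0.001, 0.7],
    [0, 0, 0, 0, 0, 0, 0.7]
  ]
}}

```text
clock: 15.7
position: [486.6, 233.8, 174.9]
eef_rot: [0.0, 0.746, 0.666, 0.0]
ft_force: [0.5, -0.7, -4.2]
width: 39.9
```

```bash
python3 -c "
from h import *
goal('yellow',174.2,(1.6,0))"
```

```text
t 15.7 pos [486.6 233.8 174.9] rotvec [0.01 0.   0.05] tool shift mm [0.2 0.2 0.7] F [ 0.5 -0.7 -4.2] w 39.9
```

{"op": "step_arm", "data": {
  "deltas": [
    [0, 0, 0, 0, 0, 0.001, 0.7],
    [0, 0, 0, 0, 0, 0.0005, 0.7],
    [0, 0, 0, 0, 0, 0, 0.7]
  ]
}}

```text
clock: 16.08
position: [486.7, 233.9, 174.2]
eef_rot: [0.0, 0.746, 0.666, 0.0]
ft_force: [-3.1, -1.7, 5.8]
width: 39.8
```

Contact came at the expected seat height. Release, go over the spare pot and grip the green holder.

{"op": "step_arm", "data": {
  "deltas": [
    [0, 0, 0, 0, 0, 0, 0.5],
    [0, 0, 0, 0, 0, 0, 0.3],
    [0, 0, 0, 0, 0, 0, 0.15],
    [0, 0, 0, 0, 0, 0, 0.15],
    [0, 0, 0, 0, 0, -0.015, 0.15],
    [0, 0, 0, 0, 0, -0.03, 0.15],
    [0, 0, 0, 0, 0, -0.03, 0.15],
    [0, 0, 0, 0, 0, -0.01, 0.15],
    [0, 0, 0, -0.015, 0, 0, 0.15],
    [0, 0, 0, -0.03, 0, 0, 0.15],
    [0, 0, 0, -0.03, 0, 0, 0.15],
    [0, 0, 0, -0.015, 0, 0, 0.15],
    [0, 0, 0, 0, 0, 0, 0.15]
  ]
}}

```text
clock: 17.7
position: [476.2, 142.9, 257.7]
eef_rot: [-0.0, 0.747, 0.665, -0.001]
ft_force: [-0.5, 1.5, -0.3]
width: 72.3
```

```bash
python3 -c "
from h import *
goal('spare',172.5,(1.6,0))
im=np.hstack([robot.capture('top')[180:280,240:400],robot.capture('side')[100:200,240:400]])
crop(im,0,320,0,100,2.5,'pics/s5.png')"
```

```text
t 17.7 pos [476.2 142.9 257.7] rotvec [-0.06  0.05 -0.09] tool shift mm [ 1.8  0.2 85.2] F [-0.5  1.5 -0.3] w 72.3
```

View pics/s5.png

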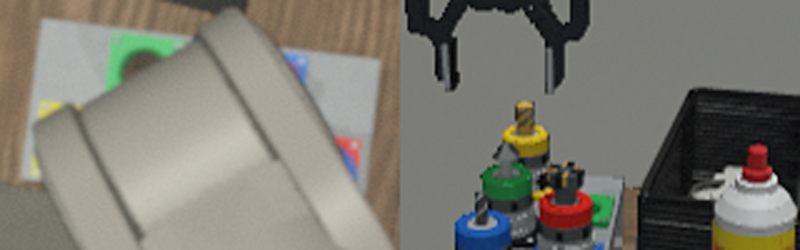

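The yellow holder is now in the yellow pot, upright at (525,140), and the green pot is empty. Regrip green.

{"op": "step_arm", "data": {
  "deltas": [
    [0, 0, 0, 0.0005, 0, 0.02, 0.15],
    [0, 0, 0, 0, 0, 0.03, 0.15],
    [0, 0, 0, 0, 0, 0.02, 0.15],
    [0, 0, 0, 0, 0, 0.0145, 0.15],
    [0, 0, 0, 0, 0, 0, 0.3],
    [0, 0, 0, 0, 0, 0, 0.45],
    [0, 0, 0, 0, 0, 0, 0.55],
    [0, 0, 0, 0, 0, 0, 0.7],
    [0, 0, 0, 0, 0, 0, 0.7],
    [0, 0, 0, 0, 0, 0, 0.7],
    [0, 0, 0, 0, 0, 0, 0.7]
  ]
}}

```text
clock: 19.18
position: [476.9, 145.4, 175.1]
eef_rot: [0.0, 0.746, 0.666, 0.001]
ft_force: [-2.6, -0.7, 5.9]
width: 40.0
```

```bash
python3 -c "
from h import *
goal('spare',172.5,(1.6,0))"
```

```text
t 19.18 pos [476.9 145.4 175.1] rotvec [ 0.08 -0.03  0.05] tool shift mm [-0.8 -0.2  2.6] F [-2.6 -0.7  5.9] w 40.0
```

{"op": "step_arm", "data": {
  "deltas": [
    [0, 0, 0, 0, 0, -0.005, 0.7],
    [0, 0, 0, 0, 0, -0.015, 0.7],
    [0, 0, 0, 0, 0, -0.025, 0.7],
    [0, 0, 0, 0, 0, -0.03, 0.7],
    [0, 0, 0, 0, 0, -0.03, 0.7],
    [0, 0, 0, 0, 0, -0.025, 0.7],
    [0, 0, 0, 0, 0, -0.015, 0.7],
    [0, 0, 0, 0, 0, -0.005, 0.7],
    [0, 0, 0, 0.0075, 0.009, 0, 0.7],
    [0, 0, 0, 0.015, 0.019, 0, 0.7],
    [0, 0, 0, 0.015, 0.019, 0, 0.7],
    [0, 0, 0, 0.007, 0.009, 0, 0.7],
    [0, 0, 0, 0, 0, 0.01, 0.7],
    [0, 0, 0, 0, 0, 0.025, 0.7],
    [0, 0, 0, 0, 0, 0.03, 0.7],
    [0, 0, 0, 0, 0, 0.025, 0.7],
    [0, 0, 0, 0, 0, 0.02, 0.7],
    [0, 0, 0, 0, 0, 0.015, 0.7],
    [0, 0, 0, 0, 0, 0.005, 0.7],
    [0, 0, 0, 0, 0, 0, 0.7]
  ]
}}

```text
clock: 21.68
position: [537.3, 182.8, 194.0]
eef_rot: [0.0, 0.746, 0.666, 0.0]
ft_force: [0.1, -0.9, -5.0]
width: 40.2
```

```bash
python3 -c "
from h import *
goal('green',175.1,(1.6,0.4))"
```

```text
t 21.68 pos [537.3 182.8 194. ] rotvec [ 0.02 -0.    0.05] tool shift mm [ 0.6  0.  18.9] F [ 0.1 -0.9 -5. ] w 40.2
```

{"op": "step_arm", "data": {
  "deltas": [
    [0, 0, 0, 0.0005, 0, 0.007, 0.7],
    [0, 0, 0, 0, 0, 0.005, 0.7],
    [0, 0, 0, 0, 0, 0.003, 0.7],
    [0, 0, 0, 0, 0, 0.002, 0.7],
    [0, 0, 0, 0, 0, 0.001, 0.7],
    [0, 0, 0, 0, 0, 0.001, 0.7],
    [0, 0, 0, 0, 0, 0.0005, 0.7],
    [0, 0, 0, 0, 0, 0, 0.7]
  ]
}}

```text
clock: 22.68
position: [537.3, 183.3, 175.2]
eef_rot: [0.0, 0.746, 0.666, 0.0]
ft_force: [-3.7, -1.7, 3.2]
width: 39.8
```

{"op": "step_arm", "data": {
  "deltas": [
    [0, 0, 0, 0, 0, 0, 0.5],
    [0, 0, 0, 0, 0, 0, 0.3],
    [0, 0, 0, 0, 0, 0, 0.15],
    [0, 0, 0, 0, 0, 0, 0.15],
    [0, 0, 0, 0, 0, -0.015, 0.15],
    [0, 0, 0, 0, 0, -0.03, 0.15],
    [0, 0, 0, 0, 0, -0.03, 0.15],
    [0, 0, 0, 0, 0, -0.01, 0.15],
    [0, 0, 0, -0.018, -0.0075, 0, 0.15],
    [0, 0, 0, -0.033, -0.0136, 0, 0.15],
    [0, 0, 0, -0.033, -0.0136, 0, 0.15],
    [0, 0, 0, -0.033, -0.0136, 0, 0.15],
    [0, 0, 0, -0.018, -0.0077, 0, 0.15],
    [0, 0, 0, 0, 0, 0, 0.15],
    [0, 0, 0, 0, 0, 0, 0.15]
  ]
}}

```text
clock: 24.55
position: [466.1, 55.6, 258.9]
eef_rot: [-0.0, 0.746, 0.666, -0.0]
ft_force: [0.4, 0.5, 0.6]
width: 72.7
```

```bash
python3 -c "
from h import *
goal('red',172,(1.6,0))
im=np.hstack([robot.capture('top')[180:280,240:400],robot.capture('side')[100:200,240:400]])
crop(im,0,320,0,100,2.5,'pics/s6.png')"
```

```text
t 24.55 pos [466.1  55.6 258.9] rotvec [-0.04 -0.01  0.06] tool shift mm [-0.4  0.3 86.9] F [0.4 0.5 0.6] w 72.7
```

View pics/s6.png

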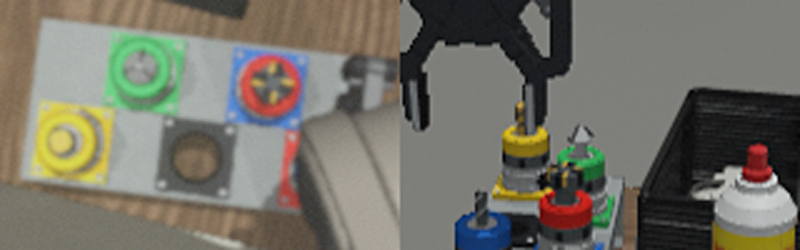

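Green is in green and yellow is in yellow, both upright, and the spare is empty. The gripper is over the blue holder: side-view fingers at 417 and 531 with the drill at 480. That looks slightly left, so I'll check it.

```bash
python3 -c "
from h import *
a=lambda p:((proj('side',p)-[240,100])*2.5+[400,0]).round(1)
s=robot.observe()['position']
print(a(s-[0,0,60]),a([466.3,55.2,122]),a([466.3,55.2,148]))"
```

```text
[475.7 120.7] [480.9 218.8] [479.1 187. ]
```

That agrees with the projection. Grip blue.

{"op": "step_arm", "data": {
  "deltas": [
    [0, 0, 0, 0, 0, 0.02, 0.15],
    [0, 0, 0, 0, 0, 0.03, 0.15],
    [0, 0, 0, 0, 0, 0.02, 0.15],
    [0, 0, 0, 0, 0, 0.0155, 0.15],
    [0, 0, 0, 0, 0, 0, 0.3],
    [0, 0, 0, 0, 0, 0, 0.45],
    [0, 0, 0, 0, 0, 0, 0.55],
    [0, 0, 0, 0, 0, 0, 0.7],
    [0, 0, 0, 0, 0, 0, 0.7],
    [0, 0, 0, 0, 0, 0, 0.7],
    [0, 0, 0, 0, 0, 0, 0.7]
  ]
}}

```text
clock: 26.02
position: [466.5, 55.8, 175.0]
eef_rot: [0.0, 0.746, 0.666, 0.0]
ft_force: [-3.8, 0.6, 5.4]
width: 39.8
```

```bash
python3 -c "
from h import *
goal('red',172.5,(1.6,0))"
```

```text
t 26.02 pos [466.5  55.8 175. ] rotvec [0.05 0.02 0.06] tool shift mm [-0.6 -0.1  2.5] F [-3.8  0.6  5.4] w 39.8
```

Lift, +90 mm to the spare pot, and lower.

{"op": "step_arm", "data": {
  "deltas": [
    [0, 0, 0, 0, 0, -0.005, 0.7],
    [0, 0, 0, 0, 0, -0.015, 0.7],
    [0, 0, 0, 0, 0, -0.025, 0.7],
    [0, 0, 0, 0, 0, -0.03, 0.7],
    [0, 0, 0, 0, 0, -0.03, 0.7],
    [0, 0, 0, 0, 0, -0.025, 0.7],
    [0, 0, 0, 0, 0, -0.015, 0.7],
    [0, 0, 0, 0, 0, -0.005, 0.7],
    [0, 0, 0, 0.015, 0, 0, 0.7],
    [0, 0, 0, 0.03, 0, 0, 0.7],
    [0, 0, 0, 0.03, 0, 0, 0.7],
    [0, 0, 0, 0.015, 0, 0, 0.7],
    [0, 0, 0, 0, 0, 0.01, 0.7],
    [0, 0, 0, 0, 0, 0.025, 0.7],
    [0, 0, 0, 0, 0, 0.03, 0.7],
    [0, 0, 0, 0, 0, 0.025, 0.7],
    [0, 0, 0, 0, 0, 0.02, 0.7],
    [0, 0, 0, 0, 0, 0.015, 0.7],
    [0, 0, 0, 0, 0, 0.005, 0.7],
    [0, 0, 0, 0, 0, 0, 0.7]
  ]
}}

```text
clock: 28.52
position: [476.6, 144.6, 193.8]
eef_rot: [0.0, 0.746, 0.666, -0.0]
ft_force: [-0.1, -0.4, -5.9]
width: 40.2
```

```bash
python3 -c "
from h import *
goal('spare',175,(1.7,0.5))"
```

```text
t 28.52 pos [476.6 144.6 193.8] rotvec [-0.01  0.01  0.04] tool shift mm [ 0.5  0.  18.8] F [-0.1 -0.4 -5.9] w 40.2
```

{"op": "step_arm", "data": {
  "deltas": [
    [0, 0, 0, 0.0004, 0, 0.007, 0.7],
    [0, 0, 0, 0, 0, 0.005, 0.7],
    [0, 0, 0, 0, 0, 0.003, 0.7],
    [0, 0, 0, 0, 0, 0.002, 0.7],
    [0, 0, 0, 0, 0, 0.001, 0.7],
    [0, 0, 0, 0, 0, 0.001, 0.7],
    [0, 0, 0, 0, 0, 0.0005, 0.7],
    [0, 0, 0, 0, 0, 0, 0.7]
  ]
}}

```text
clock: 29.52
position: [476.7, 145.4, 175.1]
eef_rot: [0.0, 0.746, 0.666, -0.0]
ft_force: [-2.4, -1.0, 3.7]
width: 40.1
```

Seated. Release, then go to the blue pot (red holder): tool x -45, y +56.

{"op": "step_arm", "data": {
  "deltas": [
    [0, 0, 0, 0, 0, 0, 0.5],
    [0, 0, 0, 0, 0, 0, 0.3],
    [0, 0, 0, 0, 0, 0, 0.15],
    [0, 0, 0, 0, 0, 0, 0.15],
    [0, 0, 0, 0, 0, -0.015, 0.15],
    [0, 0, 0, 0, 0, -0.03, 0.15],
    [0, 0, 0, 0, 0, -0.03, 0.15],
    [0, 0, 0, 0, 0, -0.01, 0.15],
    [0, 0, 0, -0.0115, 0.014, 0, 0.15],
    [0, 0, 0, -0.0225, 0.028, 0, 0.15],
    [0, 0, 0, -0.0115, 0.014, 0, 0.15],
    [0, 0, 0, 0, 0, 0, 0.15],
    [0, 0, 0, 0, 0, 0, 0.15]
  ]
}}

```text
clock: 31.15
position: [526.2, 94.6, 258.9]
eef_rot: [-0.001, 0.745, 0.667, -0.0]
ft_force: [0.2, 0.4, -0.2]
width: 72.6
```

```bash
python3 -c "
from h import *
goal('blue',172,(1.6,0))
im=np.hstack([robot.capture('top')[180:280,240:400],robot.capture('side')[100:200,240:400]])
crop(im,0,320,0,100,2.5,'pics/s7.png')"
```

```text
t 31.15 pos [526.2  94.6 258.9] rotvec [-0.09 -0.02  0.13] tool shift mm [-1.   1.  86.9] F [ 0.2  0.4 -0.2] w 72.6
```

View pics/s7.png

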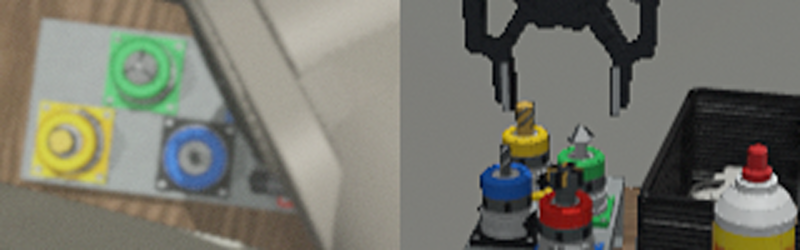

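Blue is in the spare pot, upright. The gripper is over red, fingers at 508 and 616, mid 562, cutter at 566. Grip red.

{"op": "step_arm", "data": {
  "deltas": [
    [0, 0, 0, -0.0005, 0.0005, 0.02, 0.15],
    [0, 0, 0, 0, 0, 0.03, 0.15],
    [0, 0, 0, 0, 0, 0.02, 0.15],
    [0, 0, 0, 0, 0, 0.0155, 0.15],
    [0, 0, 0, 0, 0, 0, 0.3],
    [0, 0, 0, 0, 0, 0, 0.45],
    [0, 0, 0, 0, 0, 0, 0.55],
    [0, 0, 0, 0, 0, 0, 0.7],
    [0, 0, 0, 0, 0, 0, 0.7],
    [0, 0, 0, 0, 0, 0, 0.7],
    [0, 0, 0, 0, 0, 0, 0.7]
  ]
}}

```text
clock: 32.62
position: [527.5, 93.5, 175.1]
eef_rot: [0.0, 0.746, 0.666, 0.0]
ft_force: [-4.4, -0.4, 5.3]
width: 39.9
```

```bash
python3 -c "
from h import *
goal('blue',172.5,(1.6,0))"
```

```text
t 32.62 pos [527.5  93.5 175.1] rotvec [0.03 0.02 0.05] tool shift mm [-0.1 -0.4  2.6] F [-4.4 -0.4  5.3] w 39.9
```

{"op": "step_arm", "data": {
  "deltas": [
    [0, 0, 0, 0, 0, -0.005, 0.7],
    [0, 0, 0, 0, 0, -0.015, 0.7],
    [0, 0, 0, 0, 0, -0.025, 0.7],
    [0, 0, 0, 0, 0, -0.03, 0.7],
    [0, 0, 0, 0, 0, -0.03, 0.7],
    [0, 0, 0, 0, 0, -0.025, 0.7],
    [0, 0, 0, 0, 0, -0.015, 0.7],
    [0, 0, 0, 0, 0, -0.005, 0.7],
    [0, 0, 0, -0.0075, -0.009, 0, 0.7],
    [0, 0, 0, -0.015, -0.019, 0, 0.7],
    [0, 0, 0, -0.015, -0.019, 0, 0.7],
    [0, 0, 0, -0.0075, -0.009, 0, 0.7],
    [0, 0, 0, 0, 0, 0.01, 0.7],
    [0, 0, 0, 0, 0, 0.025, 0.7],
    [0, 0, 0, 0, 0, 0.03, 0.7],
    [0, 0, 0, 0, 0, 0.025, 0.7],
    [0, 0, 0, 0, 0, 0.02, 0.7],
    [0, 0, 0, 0, 0, 0.015, 0.7],
    [0, 0, 0, 0, 0, 0.005, 0.7],
    [0, 0, 0, 0, 0, 0, 0.7]
  ]
}}

```text
clock: 35.12
position: [467.1, 55.0, 193.9]
eef_rot: [-0.0, 0.746, 0.666, 0.0]
ft_force: [0.2, -0.2, -5.1]
width: 39.9
```

```bash
python3 -c "
from h import *
goal('red',175,(1.7,0))"
```

```text
t 35.12 pos [467.1  55.  193.9] rotvec [ 0.01 -0.02  0.07] tool shift mm [ 0.2 -0.6 18.9] F [ 0.2 -0.2 -5.1] w 39.9
```

{"op": "step_arm", "data": {
  "deltas": [
    [0, 0, 0, 0.0002, -0.0004, 0.007, 0.7],
    [0, 0, 0, 0, 0, 0.005, 0.7],
    [0, 0, 0, 0, 0, 0.003, 0.7],
    [0, 0, 0, 0, 0, 0.002, 0.7],
    [0, 0, 0, 0, 0, 0.001, 0.7],
    [0, 0, 0, 0, 0, 0.001, 0.7],
    [0, 0, 0, 0, 0, 0.0005, 0.7],
    [0, 0, 0, 0, 0, 0, 0.7]
  ]
}}

```text
clock: 36.12
position: [466.6, 55.1, 175.1]
eef_rot: [0.0, 0.746, 0.666, -0.0]
ft_force: [-3.2, -0.5, 5.9]
width: 39.7
```

Seated. Release, back to the spare pot (+90 mm), and grip blue.

{"op": "step_arm", "data": {
  "deltas": [
    [0, 0, 0, 0, 0, 0, 0.5],
    [0, 0, 0, 0, 0, 0, 0.3],
    [0, 0, 0, 0, 0, 0, 0.15],
    [0, 0, 0, 0, 0, 0, 0.15],
    [0, 0, 0, 0, 0, -0.015, 0.15],
    [0, 0, 0, 0, 0, -0.03, 0.15],
    [0, 0, 0, 0, 0, -0.03, 0.15],
    [0, 0, 0, 0, 0, -0.01, 0.15],
    [0, 0, 0, 0.015, 0, 0, 0.15],
    [0, 0, 0, 0.03, 0, 0, 0.15],
    [0, 0, 0, 0.03, 0, 0, 0.15],
    [0, 0, 0, 0.0145, 0, 0, 0.15],
    [0, 0, 0, 0, 0, 0, 0.15],
    [0, 0, 0, 0, 0, 0, 0.15]
  ]
}}

```text
clock: 37.88
position: [476.4, 142.5, 259.0]
eef_rot: [0.0, 0.746, 0.666, -0.001]
ft_force: [0.7, 0.6, -1.0]
width: 72.8
```

```bash
python3 -c "
from h import *
goal('spare',172,(1.6,0))"
```

```text
t 37.88 pos [476.4 142.5 259. ] rotvec [-0.03  0.08 -0.03] tool shift mm [ 2.1 -0.1 87. ] F [ 0.7  0.6 -1. ] w 72.8
```

{"op": "step_arm", "data": {
  "deltas": [
    [0, 0, 0, 0.001, 0, 0.02, 0.15],
    [0, 0, 0, 0, 0, 0.03, 0.15],
    [0, 0, 0, 0, 0, 0.02, 0.15],
    [0, 0, 0, 0, 0, 0.0155, 0.15],
    [0, 0, 0, 0, 0, 0, 0.3],
    [0, 0, 0, 0, 0, 0, 0.45],
    [0, 0, 0, 0, 0, 0, 0.55],
    [0, 0, 0, 0, 0, 0, 0.7],
    [0, 0, 0, 0, 0, 0, 0.7],
    [0, 0, 0, 0, 0, 0, 0.7],
    [0, 0, 0, 0, 0, 0, 0.7]
  ]
}}

```text
clock: 39.25
position: [476.8, 145.1, 175.1]
eef_rot: [0.001, 0.746, 0.666, 0.0]
ft_force: [-2.1, -0.5, 4.9]
width: 40.4
```

```bash
python3 -c "
from h import *
goal('spare',172.5,(1.6,0))"
```

```text
t 39.25 pos [476.8 145.1 175.1] rotvec [0.06 0.03 0.05] tool shift mm [-0.5 -0.1  2.6] F [-2.1 -0.5  4.9] w 40.4
```

{"op": "step_arm", "data": {
  "deltas": [
    [0, 0, 0, 0, 0, -0.005, 0.7],
    [0, 0, 0, 0, 0, -0.015, 0.7],
    [0, 0, 0, 0, 0, -0.025, 0.7],
    [0, 0, 0, 0, 0, -0.03, 0.7],
    [0, 0, 0, 0, 0, -0.03, 0.7],
    [0, 0, 0, 0, 0, -0.025, 0.7],
    [0, 0, 0, 0, 0, -0.015, 0.7],
    [0, 0, 0, 0, 0, -0.005, 0.7],
    [0, 0, 0, -0.0075, 0.009, 0, 0.7],
    [0, 0, 0, -0.015, 0.019, 0, 0.7],
    [0, 0, 0, -0.015, 0.019, 0, 0.7],
    [0, 0, 0, -0.0075, 0.009, 0, 0.7],
    [0, 0, 0, 0, 0, 0.01, 0.7],
    [0, 0, 0, 0, 0, 0.025, 0.7],
    [0, 0, 0, 0, 0, 0.03, 0.7],
    [0, 0, 0, 0, 0, 0.025, 0.7],
    [0, 0, 0, 0, 0, 0.02, 0.7],
    [0, 0, 0, 0, 0, 0.015, 0.7],
    [0, 0, 0, 0, 0, 0.005, 0.7],
    [0, 0, 0, 0, 0, 0, 0.7]
  ]
}}

```text
clock: 41.75
position: [527.2, 94.2, 194.0]
eef_rot: [-0.0, 0.746, 0.666, 0.0]
ft_force: [-0.7, 0.6, -5.6]
width: 40.0
```

```bash
python3 -c "
from h import *
goal('blue',175,(1.7,0.5))"
```

```text
t 41.75 pos [527.2  94.2 194. ] rotvec [ 0.   -0.01  0.07] tool shift mm [-0.2 -0.  19. ] F [-0.7  0.6 -5.6] w 40.0
```

{"op": "step_arm", "data": {
  "deltas": [
    [0, 0, 0, 0, 0, 0.007, 0.7],
    [0, 0, 0, 0, 0, 0.005, 0.7],
    [0, 0, 0, 0, 0, 0.003, 0.7],
    [0, 0, 0, 0, 0, 0.002, 0.7],
    [0, 0, 0, 0, 0, 0.001, 0.7],
    [0, 0, 0, 0, 0, 0.001, 0.7],
    [0, 0, 0, 0, 0, 0.0005, 0.7],
    [0, 0, 0, 0, 0, 0, 0.7]
  ]
}}

```text
clock: 42.75
position: [527.3, 94.0, 175.1]
eef_rot: [0.0, 0.746, 0.666, -0.0]
ft_force: [-3.6, -0.0, 3.7]
width: 40.1
```

Seated. Release, raise and clear the arm from the views.

{"op": "step_arm", "data": {
  "deltas": [
    [0, 0, 0, 0, 0, 0, 0.5],
    [0, 0, 0, 0, 0, 0, 0.3],
    [0, 0, 0, 0, 0, 0, 0.15],
    [0, 0, 0, 0, 0, 0, 0.15],
    [0, 0, 0, 0, 0, -0.015, 0.15],
    [0, 0, 0, 0, 0, -0.03, 0.15],
    [0, 0, 0, 0, 0, -0.03, 0.15],
    [0, 0, 0, 0, 0, -0.03, 0.15],
    [0, 0, 0, 0, 0, -0.03, 0.15],
    [0, 0, 0, -0.02, -0.005, -0.01, 0.15],
    [0, 0, 0, -0.04, -0.01, 0, 0.15],
    [0, 0, 0, -0.04, -0.01, 0, 0.15],
    [0, 0, 0, -0.04, -0.01, 0, 0.15],
    [0, 0, 0, -0.04, -0.005, 0, 0.15],
    [0, 0, 0, -0.04, 0, 0, 0.15],
    [0, 0, 0, -0.04, 0, 0, 0.15],
    [0, 0, 0, -0.04, 0, 0, 0.15],
    [0, 0, 0, -0.02, 0, 0, 0.15],
    [0, 0, 0, 0, 0, 0, 0.15]
  ]
}}

```text
clock: 45.12
position: [451.3, -220.2, 319.7]
eef_rot: [0.0, 0.747, 0.665, 0.0]
ft_force: [0.2, -0.0, 1.0]
width: 72.7
```

```bash
python3 - <<'E'
from h import *
goal('spare',300)
t,s=robot.capture('top'),robot.capture('side')
crop(t,240,400,180,280,5,'pics/c9.png')
im=np.hstack([t[100:280,240:440],s[120:300,230:430]])
crop(im,0,400,0,180,2,'pics/s9.png')
o=cv2.imread('pics/side0.png'); m=cv2.absdiff(o,s).max(2)
print('can diff mean side',m[155:268,362:400].mean(), 'background',m[300:390,320:400].mean())
E
```

```text
t 45.12 pos [ 451.3 -220.2  319.7] rotvec [ 0.03 -0.02 -0.07] tool shift mm [365.1 -17.9  19.7] F [ 0.2 -0.   1. ] w 72.7
can diff mean side 11.989753143921751 background 13.32625
```

View pics/s9.png

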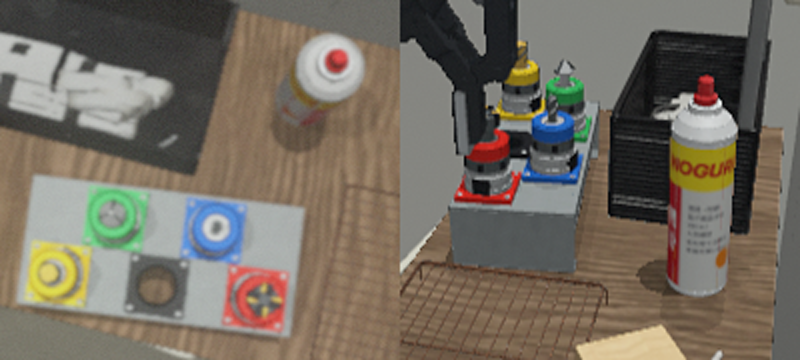

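View pics/c9.png

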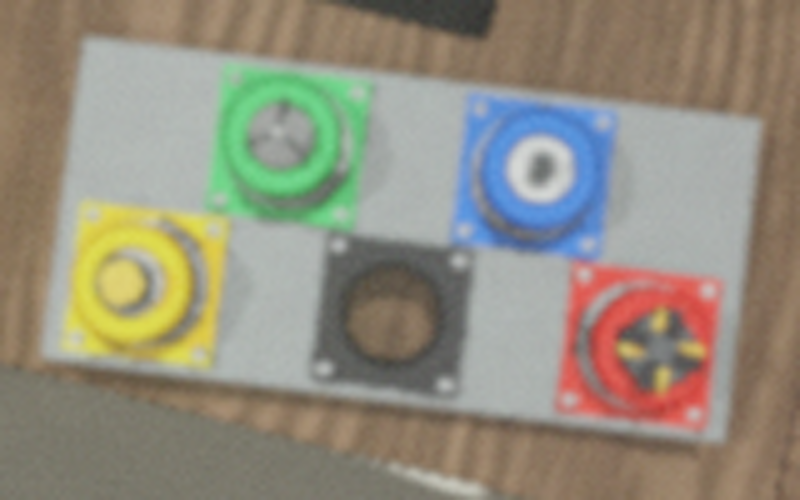

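All four holders are in pots of their own colour, with rings where the seated ones stood at the start: green (280,133), yellow (130,284), blue (542,170), red (650,347). The spare is empty at (394,314) and the can stands where it was.

```bash
python3 -c "
from h import *
print(robot.finish_job(), robot.observe()['clock'])"
```

```text
the job is handed in; nothing more can be done
the job is handed in; nothing more can be done
```

All four holders are in the pot of their own colour, and I handed the job in at about 45 s of the 112 s allowed. I swapped green and yellow, then blue and red, parking one of each pair in the black pot.

**Seating:** each holder was lowered slowly. Contact came within 0.1 mm of the height it was gripped at, with about 3–6 N on the wrist.

**Last pictures:** the rings sit within about 2 crop pixels (under 1 mm) of where the seated rings stood at the start, except green, which is about 7 (roughly 2–3 mm) from the old yellow ring. I read these positions by eye. All four holders look upright, the black pot is empty and the spray can looks unmoved. The gripper is well clear of everything.

**Disagreements:**
- The first top-camera fit put the rack 1.5–3 mm off in x compared with the side camera. I corrected for this before the first grip, and the forces when gripping confirmed it.
- The jaws read about 40 mm on the 42 mm nuts, but every grip held.

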